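Pack an order, tuck the carton flap, hang up the picking basket

ROBOT

A 6-joint arm with a two-finger parallel gripper is mounted at the origin on a cart in front of the work surface, level with it; the furniture and walls round the work are solid. World frame = base frame: x ahead of the robot, y to its left, z up, the work surface at z = 0. Lengths are in m, angles in rad, forces in N, time in s.
With the tool pointing down it reaches from about 0.2 to 0.875 m from the base axis. Payload 3.4 kg.
Tool frame: the origin (TCP) lies midway between the tips of the shut fingers; the grasp point (between the pads) lies 19 mm behind it; z points along the fingers, y is the line along which they close (so a half turn about z gives the same grasp; the last joint's range is limited). The gripper opens to 94 mm and grips with 3 to 60 N. Pads are 16 mm wide; open, the fingers measure 119 mm over their backs; the gripper's body (75 mm by 177 mm) begins 78 mm behind the grasp point.
Start: joints at [1.043, 0.276, 1.505, -0, 1.361, -0.121], TCP at [0.228, 0.528, 0.205] pointing down, gripper open.
Joint ranges: [-2.89, 2.89], [-0.75, 2.08], [0.22, 2.7], [-1.18, 4.32], [0.11, 2.71], [-2.7, 2.7]. Speed limits (rad/s): [2.57, 2.57, 3.14, 3.14, 3.14, 3.14].

INTERFACE

Orientations are given as a unit quaternion [x, y, z, w].
In Python, from cell import r gives the robot as it stands.
- The arm moves only by the tool jog_arm, never from a script. Its argument "plan" is one flat list of numbers, 7 for each row, row after row: the closure, from -1 (fully open) to 1 (shut), so that 0 is half open, then the shift along the world's x, y, z in units of 40 mm (1.0 is 40 mm), then the turn, a rotation vector about the world's x, y, z in units of 8 degrees (1.0 is 8 degrees). A call has 1 to 5 rows; each row shifts and turns the commanded pose from where the row before left it; what a row does not reach is not made up. A row lasts 1/10 s, in which the tool goes at most 50 mm and 8.59 degrees, less where a joint would pass 70% of its speed; a pose out of reach is approached as far as the arm can. A call is refused whole if a number of a shift passes 1 or a number of a turn 1, either way. A call with a gripper value outside its range is refused whole. The fingers move at their own pace and stop on an object; "newtons" is the grip in N (left out, the last holds). Time passes only in rows, so rows that do not move let the fingers close. It gives the time, the measured TCP pose, the force, the opening and the grip force at its end, in the units of the state.
- r.observe(): the state, without advancing time (a new reading comes with each control period).
- r.get_image(name): name is "scene" or "top"; returns a dict with "color" (400x640x3 uint8, blue, green, red), "intrinsics" (3x3 intrinsics, pixels), "distortion" ([k1, k2, p1, p2, k3] as OpenCV has them; the pictures are not rectified), "eye" and "orientation" of the camera in the world. Camera axes: x right, y up, looking along -z (the intrinsics and any distortion apply to the point x, -y, -z); pixel columns grow to the right and rows downward; lengths in m; the calibration is good to about 2 mm. A picture is of the moment at which its call begins. There is no depth.
- r.close_job(): hands the job in; it is judged then, once.
The state is a dict: "t": time; "joints": joint angles; "qd": joint speeds; "tau": joint torques, N m; "eef_pos": TCP position; "tool_rot": TCP orientation; "wrist_force": force on the tool from outside, world axes, zero at the start; "moment": the same for the moment, N m; "grip_width": finger opening in m; "grip_force": force on a finger pad.
Only numpy, scipy, OpenCV 4.12 (cv2) and the standard library are available. Lean on these libraries where they do the work, as an engineer would, in place of code of your own. Each camera call takes 0.05 s, during which the arm holds its last target. There are 200 camera calls.

TASK

Get this order ready for dispatch: take the empty wire picking basket out of the carton and hang it by its handle over both prongs of the hook stand, and put all the goods that lie loose on the open desk between carton and stand (whichever there are of two batteries, an eraser and two small rubber stamps; not those in the tray at the back right) into the carton. Once every one of them is in, swing the carton's flap fully shut so that its tab drops inside behind the rim. Leave the tape measure, the jar and the tape roll where they are.

Things in the scene. Friction and masses are not known exactly. Their poses are not given: they have to be found in the camera images.
- carton: Open cardboard carton, fixed to the desk, 240 (its x) x 180 (its y) x 80 mm high, walls and floor 4 mm. Origin at the centre of its underside, z up. The flap is hinged on the top of its +y wall; the rim behind which the tab drops is the top of its -y wall.
- carton_flap (a joint): The flap's angle in rad: 0 = shut, level on the carton; pi/2 = upright; it starts open at 1.75 to 2.1, leaning outwards over the +y side. The crease is stiff (about 0.09 N m): it stays where it is left and does not fall shut, so it must be pushed all the way, under 1 N at the free edge. Shut is under 0.05.
- flap_hinge (a point): Middle of the flap's hinge line, on top of the carton's +y wall, 80 mm above the desk; its axes are the carton's, and the hinge line runs along x.
- flap_edge (a point): Middle of the flap's free edge, 178 mm from the hinge. The flap is 238 mm wide and 4 mm thick and, when shut, covers the carton with its upper face 85 mm above the desk. At this edge a tab 190 mm wide and 3 mm thick is bent at right angles towards the inside: shut, it hangs 28 mm below the rim just inside the -y wall (it takes up y = -0.083 to -0.079 m of the carton). A stamp standing under the tab would block it, things that lie flat on the carton's floor do not.
- basket: Empty wire basket, 100 (its x) x 130 (its y) x 50 mm, 0.14 kg, at first standing upright in the carton on the 4 mm floor with its y within 0.15 rad of the carton's y. Origin at the centre of its underside. A rigid arch handle stands over its middle, the bar along its y axis.
- basket_bar (a point): Middle of the basket's handle bar, 130 mm above the basket's underside. The bar is 8 mm thick and straight over 110 mm; its middle 44 mm carries a black grip sleeve 12 mm thick. Take it here from above, closing across the bar.
- hook_stand: Fixed stand, base plate 100 x 100 x 12 mm; two parallel prongs point along its -x (to the robot), at y = -40 and +40 mm. Origin at desk height, z up. Prongs: 8 mm rods, tops 230 mm high, free from x = +50 to -56 mm, then bent up to tips at x = -70 mm, tops 244 mm high. Post (30 mm wide) and cross bar (104 mm wide) behind the prongs, x over +50 mm, end 233 mm high.
- hook_seat (a point): Where the middle of the basket's bar rests when hung: halfway between the prongs, at x = -30 mm of the stand, 234 mm above the desk. The bar lies across the prongs, along the stand's y axis.
- battery_dark: Dark grey AA cell, 18 x 52 x 14 mm, lying flat along its own y axis; origin at the centre of its underside. One of the goods; may be absent.
- battery_brown: Brown AA cell, 17 x 51 x 14 mm, lying flat along its own y axis; origin at the centre of its underside. One of the goods; may be absent.
- eraser: Eraser in a blue sleeve, 25 x 45 x 12 mm, lying flat along its own y axis; origin at the centre of its underside. One of the goods; may be absent.
- stamp_light: Light wooden rubber stamp, a round knob 22 mm in diameter and 61 mm high, standing upright; origin at the centre of its underside. Waisted; can be gripped 40 to 50 mm up. One of the goods; may be absent.
- stamp_dark: Dark wooden rubber stamp, 18 mm in diameter and 61 mm high, otherwise like the light one. May be absent.
- tape_measure: Yellow tape measure, 60 x 64 x 57 mm, standing behind the goods; origin at the centre of its underside. To be left alone.
- cream_jar: White jar with a violet cap, 62 mm in diameter, 122 mm high, at the back; origin at the centre of its underside. To be left alone.
- kraft_roll: Roll of brown tape lying flat, 100 mm in diameter, 48 mm high, at the back; origin at the centre of its underside. To be left alone.

How it is judged:
By the outcome, as a careful person would: the job done as asked, in the order asked, and still so for the second after the job is handed in, with the robot touching nothing.
Of battery_dark, battery_brown, eraser, stamp_light, stamp_dark only 3 to 5 are there at a start; the rules pass over those that are not, and their reading is None.
At some moment in a run one of battery_dark, battery_brown, eraser may be knocked a few centimetres aside while the robot is not near it.
It also fails if it takes over 210 s, if anything falls off the work surface, if the arm or the gripper's body presses on something with over 40 N, if the wrist force passes 120 N, or if a joint passes its speed limit or range.

## Working session

There is one attempt and no reset: what is moved stays moved. The work goes in short steps, Python scripts to look and compute and a tool call to move; the robot and the scene stay as the last step left them, time stands still between calls to the robot, and variables do not carry over. Pictures are saved under pics/ and viewed, at most 14 in all, crops included, and the job is handed in when it is done.

Besides the shell and the picture viewer there is one more tool, called after "Call:" as name(argument=value, ...) on one line, values as JSON. jog_arm: Moves the arm, as the interface text tells. Its arguments: {"type":"object","properties":{"plan":{"type":"array","items":{"type":"number"}},"newtons":{"type":"number"}},"required":["plan"]}

```bash
ls; mkdir -p pics
cat > h.py <<'E'
import numpy as np, cv2, json
from scipy.spatial.transform import Rotation as R
from cell import r
def grab(name, save=None):
    d=r.get_image(name)
    if save: cv2.imwrite('pics/'+save,d['color'])
    return d
def rot(d):
    o=np.array(d['orientation'],float)
    return o if o.shape==(3,3) else R.from_quat(o).as_matrix()
def ray(d,px):
    p=cv2.undistortPoints(np.array(px,float).reshape(-1,1,2),np.array(d['intrinsics'],float),np.array(d['distortion'],float)).reshape(-1,2)
    v=np.c_[p[:,0],-p[:,1],-np.ones(len(p))]@rot(d).T
    return np.array(d['eye'],float),v
def plane(d,px,z):
    e,v=ray(d,px); return e+v*((z-e[2])/v[:,2])[:,None]
def proj(d,P):
    P=np.atleast_2d(np.array(P,float)); c=(P-np.array(d['eye']))@rot(d)
    c=np.c_[c[:,0],-c[:,1],-c[:,2]]
    return cv2.projectPoints(c,np.zeros(3),np.zeros(3),np.array(d['intrinsics'],float),np.array(d['distortion'],float))[0].reshape(-1,2)
E
python3 - <<'E'
from h import *
for n in ('scene','top'):
    d=grab(n,n+'0.png'); print(n,d['eye'],d['orientation'],d['intrinsics'],d['distortion'])
print(r.observe())
E
```

```text
pics
scene [-0.23248376 -0.67296088  0.787388  ] [ 0.43974127 -0.21673665 -0.37547102  0.78655855] [[364.13434237   0.         315.72003923]
 [  0.         364.13434237 196.05804755]
 [  0.           0.           1.        ]] [0.02174939 0.         0.         0.         0.        ]
top [ 0.36965642 -0.0488994   1.17999701] [ 0.06711459 -0.07049572 -0.6929289   0.71440572] [[392.5324058    0.         320.37350503]
 [  0.         392.5324058  199.40732745]
 [  0.           0.           1.        ]] [-0.06387749  0.          0.          0.          0.        ]
{'t': 0.1, 'joints': array([ 1.04300290e+00,  2.76505696e-01,  1.50595041e+00, -3.79911346e-07,
        1.36071114e+00, -1.21025652e-01]), 'qd': array([-8.27193914e-04, -2.50351867e-03, -3.98545534e-03, -3.99642912e-05,
        1.26726256e-03,  6.69353585e-04]), 'tau': array([ 5.28790970e-04, -4.05458236e+01, -2.37779707e+01,  7.01508159e-02,
        2.99205096e-02, -5.47741138e-05]), 'eef_pos': array([0.22726543, 0.52764933, 0.20472847]), 'tool_rot': array([ 2.01984520e-01,  9.79388398e-01, -7.46288412e-04, -2.50773650e-04]), 'wrist_force': array([ 0.12785964,  0.04420322, -1.04121513]), 'moment': array([ 0.01353542, -0.04126585,  0.02878243]), 'grip_force': 0.0, 'grip_width': 0.0938906383126906}
```

View pics/scene0.png

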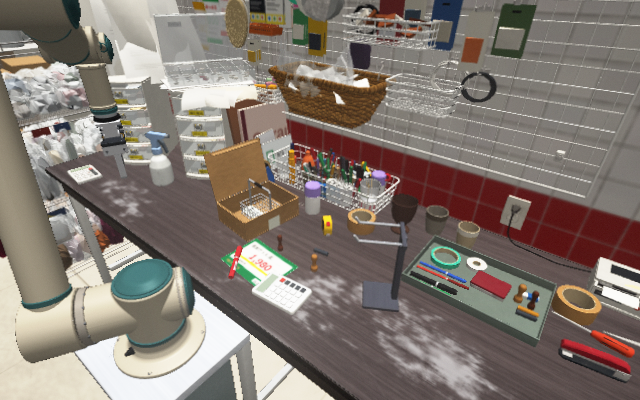

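View pics/top0.png

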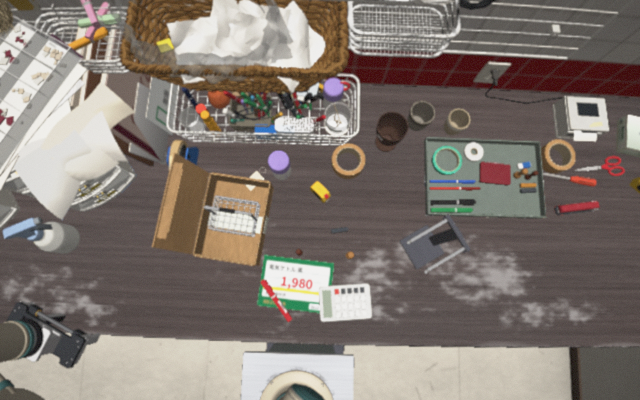

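The scene picture shows the carton at (258,205) with its flap up, the stand at (385,270), two stamps at (280,243) and (314,262), and a dark battery at (320,253). In the top picture the carton is at (233,218), the flap leans left, the goods are near (298,251), (350,254) and (340,230), and the stand is at (433,243).

Run:
```python
import cv2
a=cv2.imread('pics/top0.png'); b=cv2.imread('pics/scene0.png')
cv2.imwrite('pics/c1.png',cv2.resize(a[160:280,145:305],None,fx=5,fy=5,interpolation=cv2.INTER_CUBIC))
cv2.imwrite('pics/c2.png',cv2.resize(a[170:290,285:485],None,fx=4,fy=4,interpolation=cv2.INTER_CUBIC))
```

```text
(no output)
```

View pics/c1.png

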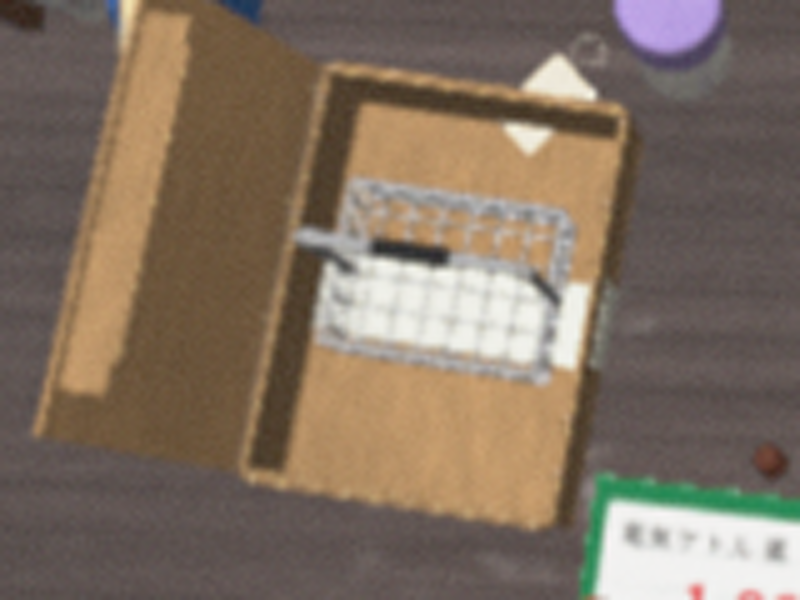

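View pics/c2.png

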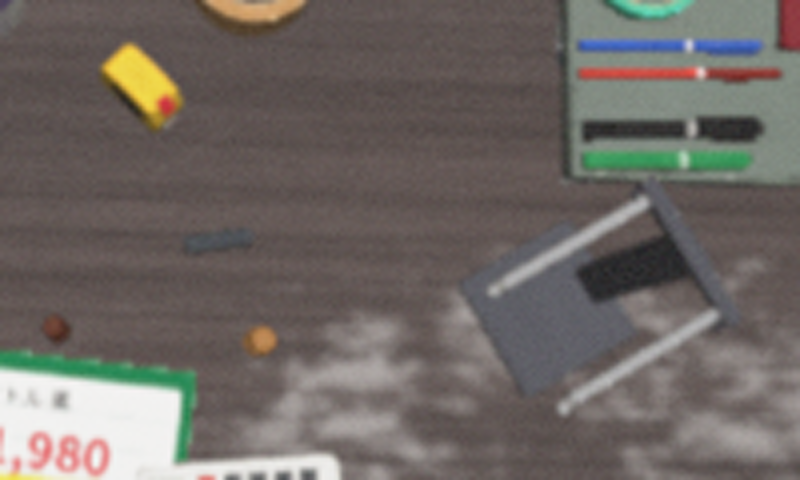

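The crops show: carton rim corners (c1) at (328,65), (245,475), (632,108) and (558,525), and the grip sleeve centred at (410,253). In c2 the prong tips are at (493,293) and (563,408), the battery at (219,239) and the stamp tops at (56,328) and (260,340). Three goods are present, with no eraser and no brown battery.

```bash
cat > m.py <<'E'
from h import *
d=grab('top')
f1=lambda L:[(145+(x+.5)/5-.5,160+(y+.5)/5-.5) for x,y in L]
f2=lambda L:[(285+(x+.5)/4-.5,170+(y+.5)/4-.5) for x,y in L]
np.set_printoptions(precision=4,suppress=True)
C=plane(d,f1([(328,65),(245,475),(632,108),(558,525)]),.08)
print('carton corners\n',C,'mid',C.mean(0))
print('x-dir',[np.degrees(np.arctan2(*(v[:2][::-1]))) for v in (C[0]-C[1],C[2]-C[3])],'y-dir',[np.degrees(np.arctan2(*(v[:2][::-1]))) for v in (C[0]-C[2],C[1]-C[3])])
B=plane(d,f1([(372,248),(448,257),(300,238),(525,268)]),.134); print('bar\n',B,B[:2].mean(0))
v=B[2]-B[3]; print('bar dir',np.degrees(np.arctan2(v[1],v[0])))
F=plane(d,f1([(645-300,-200)]),.25)
P=plane(d,f2([(493,293),(563,408)]),.244);Q=plane(d,f2([(645,200),(715,313)]),.23)
print('tips',P,'\nroots',Q, 'prong -x dir',[np.degrees(np.arctan2(*(p-q)[:2][::-1])) for p,q in zip(P,Q)], 'tipline',np.degrees(np.arctan2(*(P[0]-P[1])[:2][::-1])))
print('batt',plane(d,f2([(185,243),(253,236)]),.012))
print('stamps D,L',plane(d,f2([(56,328),(260,340)]),.061))
# scene views for cross-check
s=grab('scene')
for n,p in (('bar',np.r_[B[:2].mean(0)]),('tip0',P[0]),('tip1',P[1]),('sD',plane(d,f2([(56,328)]),.061)[0]),('sL',plane(d,f2([(260,340)]),.061)[0])): print(n,proj(s,p))
E
python3 m.py
python3 - <<'E'
import cv2
b=cv2.imread('pics/scene0.png')
cv2.imwrite('pics/c3.png',cv2.resize(b[130:310,200:420],None,fx=3.6,fy=3.3,interpolation=cv2.INTER_CUBIC))
E
```

```text
carton corners
 [[0.6562 0.2713 0.08  ]
 [0.4187 0.2985 0.08  ]
 [0.6359 0.093  0.08  ]
 [0.3972 0.1214 0.08  ]] mid [0.527 0.196 0.08 ]
x-dir [np.float64(-6.52158497817931), np.float64(-6.790496426452358)] y-dir [np.float64(83.50920091693182), np.float64(83.09367528857386)]
bar
 [[0.5406 0.2229 0.134 ]
 [0.537  0.1812 0.134 ]
 [0.5448 0.2627 0.134 ]
 [0.5323 0.139  0.134 ]] [0.5388 0.202  0.134 ]
bar dir 84.21525768011371
tips [[ 0.4551 -0.263   0.244 ]
 [ 0.3882 -0.3041  0.244 ]] 
roots [[ 0.5162 -0.3614  0.23  ]
 [ 0.4478 -0.4027  0.23  ]] prong -x dir [np.float64(121.82792791702093), np.float64(121.14176855966889)] tipline 31.570252285998926
batt [[ 0.507  -0.0852  0.012 ]
 [ 0.5138 -0.136   0.012 ]]
stamps D,L [[ 0.4379  0.0062  0.061 ]
 [ 0.4338 -0.1385  0.061 ]]
bar [[257.9524 184.9912]]
tip0 [[354.7727 216.3246]]
tip1 [[353.7646 234.3003]]
sD [[278.8823 235.2152]]
sL [[312.5998 254.3412]]
```

View pics/c3.png

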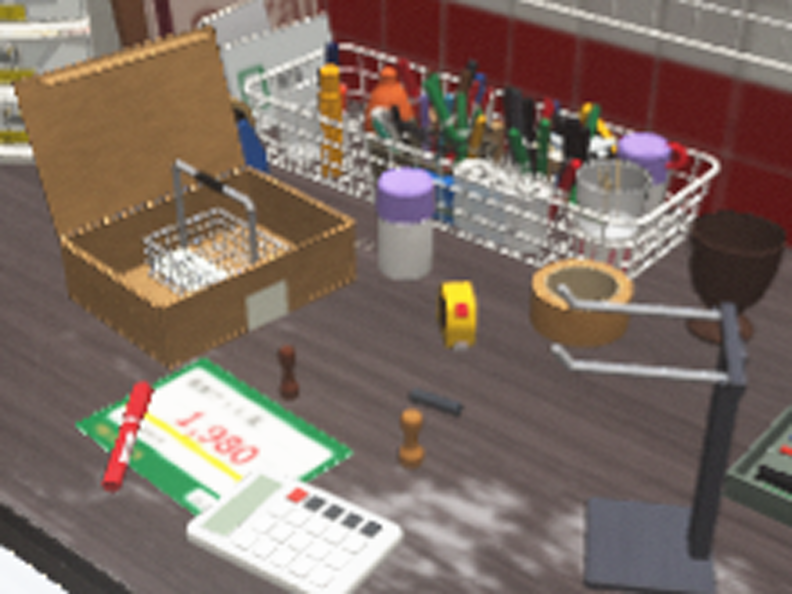

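The goods are the dark stamp at (288,371 in c3), the light stamp at (411,436) and the dark battery at (435,402). The positions agree in both views. I'm moving above the bar now.

Call:
jog_arm(plan=[-1, 0, 0, 0.85, 0, 0, -1, -1, 0, 0, 0.85, 0, 0, -1, -1, 0.3, -0.3, 0.85, 0, 0, -1, -1, 0.75, -0.8, 0, 0, 0, -1, -1, 0.75, -0.8, 0, 0, 0, -1])

```text
t: 0.7
eef_pos: [0.3002, 0.4521, 0.3087]
tool_rot: [0.526, 0.85, 0.001, 0.0]
wrist_force: [0.3, -0.2, 0.1]
grip_width: 0.0937
grip_force: 0.0
```

Call:
jog_arm(plan=[-1, 0.75, -0.8, 0, 0, 0, -1, -1, 0.75, -0.8, 0, 0, 0, -1, -1, 0.75, -0.8, 0, 0, 0, -1, -1, 0.75, -0.8, 0, 0, 0, -1, -1, 0.75, -0.8, 0, 0, 0, 0])

```text
t: 1.2
eef_pos: [0.4504, 0.2906, 0.3074]
tool_rot: [0.74, 0.673, 0.0, -0.0]
wrist_force: [0.5, -0.1, 0.3]
grip_width: 0.0939
grip_force: 0.0
```

Call:
jog_arm(plan=[-1, 0.75, -0.8, 0, 0, 0, 0, -1, 0.75, -0.8, 0, 0, 0, 0, -1, 0.75, -0.64, 0, 0, 0, 0, -1, 0, 0, 0, 0, 0, 0])

```text
t: 1.6
eef_pos: [0.5429, 0.1989, 0.3063]
tool_rot: [0.741, 0.672, -0.001, 0.001]
wrist_force: [0.2, 0.5, -0.6]
grip_width: 0.094
grip_force: 0.0
```

Call:
jog_arm(plan=[-1, -0.1, 0.08, -1, 0, 0, 0, -1, 0, 0, -1, 0, 0, 0, -1, 0, 0, -1, 0, 0, 0, -1, 0, 0, -1, 0, 0, 0, -1, 0, 0, -0.78, 0, 0, 0])

```text
t: 2.1
eef_pos: [0.5335, 0.2061, 0.114]
tool_rot: [0.739, 0.674, -0.001, -0.001]
wrist_force: [0.9, 0.6, -0.4]
grip_width: 0.0943
grip_force: 0.0
```

Run:
```python
from h import *
s=grab('scene'); t=grab('top'); print(r.observe()['eef_pos'],r.observe()['wrist_force'])
a=cv2.resize(s['color'][130:260,190:320],(400,400),interpolation=cv2.INTER_CUBIC);b=cv2.resize(t['color'][150:280,150:280],(400,400),interpolation=cv2.INTER_CUBIC)
cv2.imwrite('pics/g1.png',np.hstack([a,b]))
```

```text
[0.53111679 0.20537551 0.11196759] [-0.429016    0.58001173 -0.2211352 ]
```

View pics/g1.png

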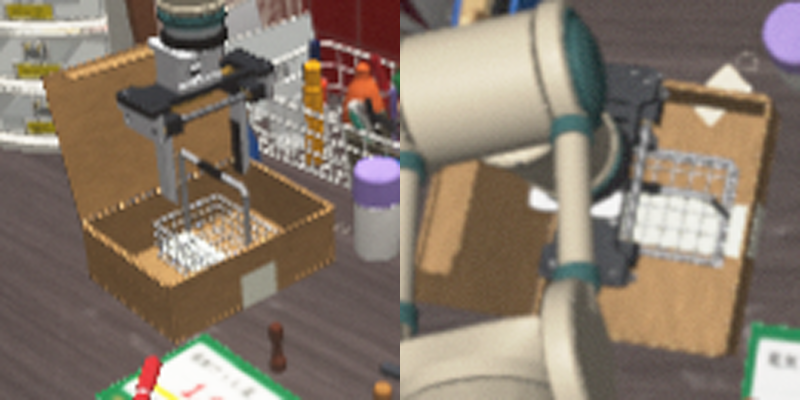

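The left view shows the fingers straddling the handle, with the sleeve at (205,170) midway between the fingertips. Closing.

Call:
jog_arm(plan=[-0.5, 0.15, -0.06, 0.05, 0, 0, 0, 1, 0, 0, 0, 0, 0, 0, 1, 0, 0, 0, 0, 0, 0, 1, 0, 0, 0, 0, 0, 0, 1, 0, 0, 0, 0, 0, 0], newtons=30)

```text
t: 2.7
eef_pos: [0.5419, 0.2034, 0.1192]
tool_rot: [0.739, 0.674, 0.001, 0.0]
wrist_force: [-0.1, -0.4, -0.0]
grip_width: 0.0574
grip_force: 0.0
```

Call:
jog_arm(plan=[1, 0, 0, 0, 0, 0, 0, 1, 0, 0, 0, 0, 0, 0, 1, 0, 0, 0, 0, 0, 0, 1, 0, 0, 0, 0, 0, 0])

```text
t: 3.1
eef_pos: [0.5415, 0.2033, 0.1182]
tool_rot: [0.739, 0.674, -0.0, -0.0]
wrist_force: [0.8, 0.1, -0.2]
grip_width: 0.0258
grip_force: 0.0
```

Call:
jog_arm(plan=[1, -0.05, 0, -0.07, 0, 0, 0, 1, 0, 0, 0, 0, 0, 0, 1, 0, 0, 0, 0, 0, 0, 1, 0, 0, 0, 0, 0, 0, 1, 0, 0, 0, 0, 0, 0])

```text
t: 3.6
eef_pos: [0.5394, 0.2033, 0.1153]
tool_rot: [0.739, 0.674, -0.0, -0.0]
wrist_force: [-0.3, 0.9, -1.3]
grip_width: 0.0112
grip_force: 29.9
```

Call:
jog_arm(plan=[1, 0, 0, 0.5, 0, 0, 0, 1, 0, 0, 0.8, 0, 0, 0, 1, 0, 0, 0.8, 0, 0, 0, 1, 0, 0, 0.8, 0, 0, 0, 1, 0, 0, 0.8, 0, 0, 0])

```text
t: 4.1
eef_pos: [0.5393, 0.2032, 0.2647]
tool_rot: [0.739, 0.674, -0.0, -0.0]
wrist_force: [0.7, 0.3, -1.5]
grip_width: 0.011
grip_force: 29.9
```

Call:
jog_arm(plan=[1, -0.34, -0.5, 0, 0, 0, -0.55, 1, -0.34, -0.9, 0, 0, 0, -0.55, 1, -0.34, -0.9, 0, 0, 0, -0.55, 1, -0.34, -0.9, 0, 0, 0, -0.55, 1, -0.34, -0.9, 0, 0, 0, -0.55])

```text
t: 4.6
eef_pos: [0.4707, 0.0381, 0.2635]
tool_rot: [0.855, 0.519, 0.0, 0.0]
wrist_force: [-0.4, -0.1, -1.2]
grip_width: 0.0114
grip_force: 29.9
```

Call:
jog_arm(plan=[1, -0.34, -0.9, 0, 0, 0, -0.55, 1, -0.34, -0.9, 0, 0, 0, -0.55, 1, -0.34, -0.9, 0, 0, 0, -0.55, 1, -0.34, -0.9, 0, 0, 0, -0.55, 1, -0.34, -0.9, 0, 0, 0, -0.55])

```text
t: 5.1
eef_pos: [0.4027, -0.1419, 0.2636]
tool_rot: [0.938, 0.346, 0.0, 0.0]
wrist_force: [0.5, 0.3, -1.3]
grip_width: 0.0108
grip_force: 29.9
```

Call:
jog_arm(plan=[1, -0.34, -0.9, 0, 0, 0, -0.55, 1, -0.34, -0.7, 0, 0, 0, -0.55, 1, 0, 0, 0, 0, 0, 0, 1, 0, 0, 0, 0, 0, 0, 1, 0, 0, 0, 0, 0, 0])

```text
t: 5.6
eef_pos: [0.3766, -0.2038, 0.2635]
tool_rot: [0.961, 0.275, 0.0, -0.0]
wrist_force: [-0.1, -0.0, -2.0]
grip_width: 0.0113
grip_force: 29.9
```

Run:
```python
from h import *
s=grab('scene'); t=grab('top'); o=r.observe(); print(o['eef_pos'],o['tool_rot'],o['wrist_force'],o['grip_width'])
a=cv2.resize(s['color'][130:310,290:470],(400,400),interpolation=cv2.INTER_CUBIC);b=cv2.resize(t['color'][160:300,350:490],(400,400),interpolation=cv2.INTER_CUBIC)
cv2.imwrite('pics/g2.png',np.hstack([a,b]))
```

```text
[ 0.37671554 -0.20365608  0.26350063] [ 9.61241775e-01  2.75706739e-01  1.62683368e-04 -1.30857994e-04] [-0.22657766 -0.1622433  -0.78811787] 0.01105100352297746
```

View pics/g2.png

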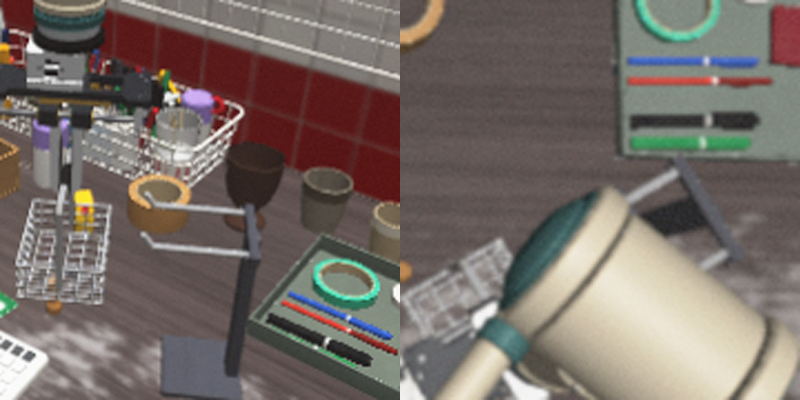

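The left view shows the basket hanging level from the gripper at (62,250), in front of the prong tips at (148,195) and (148,240). I'm moving it in over the prongs.

Call:
jog_arm(plan=[1, 0, 0, -0.25, 0, 0, 0, 1, 0.41, -0.71, 0, 0, 0, 0, 1, 0.41, -0.71, 0, 0, 0, 0, 1, 0.41, -0.71, 0, 0, 0, 0, 1, 0.4, -0.7, 0, 0, 0, 0])

```text
t: 6.2
eef_pos: [0.4424, -0.3181, 0.2526]
tool_rot: [0.961, 0.275, -0.0, -0.0]
wrist_force: [0.3, -0.4, -1.4]
grip_width: 0.011
grip_force: 29.9
```

Run:
```python
from h import *
s=grab('scene'); o=r.observe(); print(o['eef_pos'],o['tool_rot'],o['wrist_force'],o['moment'],o['grip_width'])
cv2.imwrite('pics/g3.png',cv2.resize(s['color'][150:310,300:460],(600,600),interpolation=cv2.INTER_CUBIC))
```

```text
[ 0.44545374 -0.32356321  0.25191219] [9.61517662e-01 2.74730038e-01 5.44059933e-04 2.62609888e-03] [ 2.5148354  -4.84856696 -0.62714446] [-0.41936043 -0.12458219 -0.0319334 ] 0.011149252814651222
```

View pics/g3.png

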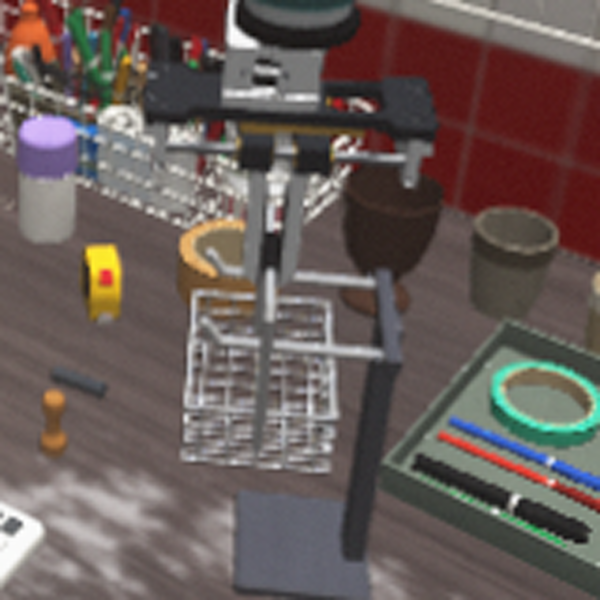

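The picture shows the bar across both prongs, behind the upturned tips at (208,255) and (208,325). Lowering.

Call:
jog_arm(plan=[1, 0, 0, -0.4, 0, 0, 0, 1, 0, 0, -0.4, 0, 0, 0, 1, 0, 0, -0.07, 0, 0, 0, 1, 0, 0, 0, 0, 0, 0])

```text
t: 6.65
eef_pos: [0.4414, -0.317, 0.2178]
tool_rot: [0.961, 0.275, -0.0, -0.001]
wrist_force: [1.0, 0.7, -2.2]
grip_width: 0.011
grip_force: 29.9
```

Call:
jog_arm(plan=[1, 0, 0, -0.03, 0, 0, 0, 1, 0, 0, 0, 0, 0, 0])

```text
t: 6.85
eef_pos: [0.4419, -0.3179, 0.2182]
tool_rot: [0.961, 0.275, 0.0, 0.001]
wrist_force: [-0.1, -0.1, -1.3]
grip_width: 0.011
grip_force: 29.9
```

Call:
jog_arm(plan=[1, 0, 0, -0.06, 0, 0, 0, 1, 0, 0, 0, 0, 0, 0, 1, 0, 0, 0, 0, 0, 0])

```text
t: 7.15
eef_pos: [0.4415, -0.3179, 0.2152]
tool_rot: [0.962, 0.275, 0.0, 0.0]
wrist_force: [-0.5, 0.4, -0.8]
grip_width: 0.0111
grip_force: 29.9
```

Call:
jog_arm(plan=[1, 0, 0, -0.04, 0, 0, 0, 1, 0, 0, 0, 0, 0, 0, 1, 0, 0, 0, 0, 0, 0])

```text
t: 7.45
eef_pos: [0.4417, -0.3181, 0.2142]
tool_rot: [0.962, 0.275, 0.0, 0.001]
wrist_force: [-0.5, 1.1, 4.5]
grip_width: 0.0109
grip_force: 29.9
```

Contact (+4.5 N up). Opening and lifting off.

Call:
jog_arm(plan=[0, 0, 0, 0, 0, 0, 0, 0, 0, 0, 0, 0, 0, 0, 0, 0, 0, 0, 0, 0, 0, 0, 0, 0, 0, 0, 0, 0, 0, 0, 0, 0, 0, 0, 0])

```text
t: 7.95
eef_pos: [0.4415, -0.3179, 0.2133]
tool_rot: [0.962, 0.275, -0.0, -0.0]
wrist_force: [0.3, -0.5, 0.8]
grip_width: 0.0461
grip_force: 0.0
```

Call:
jog_arm(plan=[0, 0, 0, 0.3, 0, 0, 0, 0, 0, 0, 0.8, 0, 0, 0, 0, 0, 0, 1, 0, 0, 0, 0, 0, 0, 1, 0, 0, 0])

```text
t: 8.35
eef_pos: [0.4414, -0.3177, 0.3396]
tool_rot: [0.962, 0.275, 0.0, 0.0]
wrist_force: [0.3, -2.2, 0.1]
grip_width: 0.0469
grip_force: 0.0
```

```bash
cat > m2.py <<'E'
from h import *
np.set_printoptions(precision=4,suppress=True)
def locate():
    t=grab('top'); c=t['color'].astype(int); h=cv2.cvtColor(t['color'],cv2.COLOR_BGR2HSV).astype(int)
    pts=np.array([[0.50,-0.10]]);
    # battery: darkest bluish grey vs brown desk in desk area
    H,W=c.shape[:2]; out={}
    m=((c[:,:,2]-c[:,:,0])<2)&(c.sum(2)<230)&(c.sum(2)>60)
    m[:]=m
    # stamps
    ml=(h[:,:,1]>110)&(h[:,:,0]<25)
    for nm,mm,z,amin in (('batt',m,.012,20),('orange/brown',ml,.061,6)):
        n,lab,st,cen=cv2.connectedComponentsWithStats(mm.astype(np.uint8))
        for i in range(1,n):
            if st[i,4]<amin: continue
            p=plane(t,[cen[i]],z)[0]
            if .3<p[0]<.6 and -.24<p[1]<.07:
                q=np.argwhere(lab==i)[:,::-1].astype(np.float32); Q=plane(t,q,z)[:,:2].astype(np.float32)
                print(nm,cen[i],st[i,4],p[:2],cv2.minAreaRect(Q))
    return t
E
python3 - <<'E'
from m2 import *
s=grab('scene'); t=locate(); o=r.observe(); print(o['eef_pos'],o['tool_rot'],o['wrist_force'])
a=cv2.resize(s['color'][150:310,300:460],(400,400),interpolation=cv2.INTER_CUBIC);b=cv2.resize(t['color'][190:330,280:420],(400,400),interpolation=cv2.INTER_CUBIC)
cv2.imwrite('pics/g4.png',np.hstack([a,b]))
E
```

```text
orange/brown [298.5652 251.913 ] 23 [0.4371 0.0063] ((0.43687522411346436, 0.006476019974797964), (0.011280607432126999, 0.01421453058719635), 1.7873400449752808)
orange/brown [349.6304 254.8913] 46 [ 0.4331 -0.1386] ((0.4327732026576996, -0.13823285698890686), (0.01689893566071987, 0.019961748272180557), 1.645018219947815)
orange/brown [336.1538 291.5385] 13 [ 0.3303 -0.1027] ((0.33047276735305786, -0.10366722196340561), (0.008204665966331959, 0.008378720842301846), 1.6189334392547607)
[ 0.4436 -0.3198  0.3445] [0.9615 0.2748 0.0033 0.0055] [ 0.7755 -0.9896  0.0591]
```

View pics/g4.png

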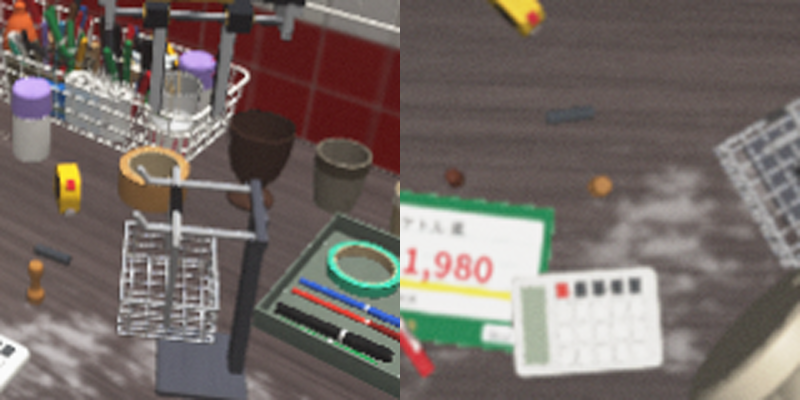

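The left view shows the basket hanging on both prongs at (170,280), with its bar across at (177,180)–(177,235). The stamps haven't moved. Next is the light stamp.

Call:
jog_arm(plan=[0, -0.04, 0.9, 0, 0, 0, 0.9, 0, -0.04, 0.9, 0, 0, 0, 0.9, 0, -0.04, 0.9, 0, 0, 0, 0.9, 0, -0.04, 0.9, 0, 0, 0, 0.9, 0, -0.04, 0.9, 0, 0, 0, 0.9])

```text
t: 8.95
eef_pos: [0.4331, -0.1365, 0.3376]
tool_rot: [0.828, 0.56, 0.0, 0.0]
wrist_force: [0.3, -0.6, -0.4]
grip_width: 0.0467
grip_force: 0.0
```

Call:
jog_arm(plan=[0, 0, 0, -0.9, 0, 0, 1, 0, 0, 0, -1, 0, 0, 1, 0, 0, 0, -1, 0, 0, 0, 0, 0, 0, -1, 0, 0, 0, 0, 0, 0, -0.5, 0, 0, 0])

```text
t: 9.45
eef_pos: [0.4313, -0.1367, 0.1585]
tool_rot: [0.744, 0.669, -0.001, -0.002]
wrist_force: [0.5, -0.2, 0.1]
grip_width: 0.047
grip_force: 0.0
```

Call:
jog_arm(plan=[0, 0, 0, 0, 0, 0, 0, 0, 0, 0, 0, 0, 0, 0])

```text
t: 9.65
eef_pos: [0.4339, -0.1381, 0.162]
tool_rot: [0.744, 0.668, 0.0, 0.0]
wrist_force: [-0.3, 0.3, 0.2]
grip_width: 0.0472
grip_force: 0.0
```

Call:
jog_arm(plan=[0, 0, 0, -1, 0, 0, 0, 0, 0, 0, -1, 0, 0, 0, 0, 0, 0, -0.9, 0, 0, 0, 0, 0, 0, -0.5, 0, 0, 0, 0, 0, 0, 0, 0, 0, 0], newtons=20)

```text
t: 10.15
eef_pos: [0.4332, -0.1378, 0.0248]
tool_rot: [0.744, 0.668, -0.0, -0.001]
wrist_force: [-0.8, 0.8, 0.5]
grip_width: 0.047
grip_force: 0.0
```

Call:
jog_arm(plan=[1, 0, 0, 0, 0, 0, 0, 1, 0, 0, 0, 0, 0, 0, 1, 0, 0, 0, 0, 0, 0, 1, 0, 0, 0, 0, 0, 0, 1, 0, 0, 0, 0, 0, 0])

```text
t: 10.65
eef_pos: [0.4345, -0.1384, 0.0265]
tool_rot: [0.744, 0.668, 0.001, 0.001]
wrist_force: [0.2, -0.2, 4.2]
grip_width: 0.0174
grip_force: 20.0
```

Call:
jog_arm(plan=[1, 0, 0, 0.5, 0, 0, 0, 1, 0, 0, 0.8, 0, 0, 0, 1, 0, 0, 0.85, 0, 0, 0, 1, 0, 0, 0.85, 0, 0, 0, 1, 0, 0, 0.85, 0, 0, 0])

```text
t: 11.15
eef_pos: [0.4331, -0.1377, 0.181]
tool_rot: [0.744, 0.668, 0.0, 0.0]
wrist_force: [1.0, -0.5, 0.5]
grip_width: 0.0173
grip_force: 20.0
```

Call:
jog_arm(plan=[1, 0.39, 0.885, 0, 0, 0, 0, 1, 0.39, 0.885, 0, 0, 0, 0, 1, 0.39, 0.885, 0, 0, 0, 0, 1, 0.39, 0.885, 0, 0, 0, 0, 1, 0.39, 0.885, 0, 0, 0, 0])

```text
t: 11.65
eef_pos: [0.5117, 0.0406, 0.1797]
tool_rot: [0.744, 0.668, 0.0, 0.0]
wrist_force: [0.1, 0.2, -0.4]
grip_width: 0.0177
grip_force: 20.0
```

Call:
jog_arm(plan=[1, 0.39, 0.885, 0, 0, 0, 0, 1, 0.39, 0.885, 0, 0, 0, 0, 1, 0.39, 0.885, 0, 0, 0, 0, 1, 0.39, 0.885, 0, 0, 0, 0, 1, 0, 0, 0, 0, 0, 0])

```text
t: 12.15
eef_pos: [0.5754, 0.1849, 0.1789]
tool_rot: [0.742, 0.67, 0.001, -0.0]
wrist_force: [0.0, -0.6, -0.1]
grip_width: 0.0177
grip_force: 20.0
```

Call:
jog_arm(plan=[1, 0, 0, -0.9, 0, 0, 0, 1, 0, 0, -1, 0, 0, 0, 1, 0, 0, -0.9, 0, 0, 0, 1, 0, 0, -0.7, 0, 0, 0, 1, 0, 0, 0, 0, 0, 0])

```text
t: 12.65
eef_pos: [0.5699, 0.1792, 0.0356]
tool_rot: [0.744, 0.668, -0.004, -0.002]
wrist_force: [-0.4, 0.7, -0.5]
grip_width: 0.0176
grip_force: 20.0
```

Call:
jog_arm(plan=[1, 0, 0, -0.15, 0, 0, 0, 1, 0, 0, -0.05, 0, 0, 0, 1, 0, 0, 0, 0, 0, 0])

```text
t: 12.95
eef_pos: [0.5749, 0.1807, 0.0328]
tool_rot: [0.744, 0.668, 0.001, 0.001]
wrist_force: [0.1, 0.2, -0.4]
grip_width: 0.0173
grip_force: 20.0
```

Call:
jog_arm(plan=[1, 0, 0, -0.05, 0, 0, 0, 0, 0, 0, 0, 0, 0, 0, 0, 0, 0, 0, 0, 0, 0, 0, 0, 0, 0, 0, 0, 0, 0, 0, 0, 0, 0, 0, 0])

```text
t: 13.45
eef_pos: [0.5739, 0.1807, 0.0296]
tool_rot: [0.744, 0.668, 0.0, 0.0]
wrist_force: [0.6, -0.6, 0.0]
grip_width: 0.0452
grip_force: 0.0
```

Call:
jog_arm(plan=[0, 0, 0, 0.5, 0, 0, 0, 0, 0, 0, 0.9, 0, 0, 0, 0, 0, 0, 0.9, 0, 0, 0, 0, 0, 0, 0.9, 0, 0, 0, 0, 0, 0, 0.7, 0, 0, 0])

```text
t: 13.95
eef_pos: [0.5744, 0.1808, 0.1879]
tool_rot: [0.744, 0.668, 0.001, 0.001]
wrist_force: [0.3, -0.3, 0.6]
grip_width: 0.0469
grip_force: 0.0
```

Call:
jog_arm(plan=[0, -0.57, -0.73, 0, 0, 0, 0, 0, -0.57, -0.73, 0, 0, 0, 0, 0, -0.57, -0.73, 0, 0, 0, 0, 0, -0.57, -0.73, 0, 0, 0, 0, 0, -0.57, -0.73, 0, 0, 0, 0])

```text
t: 14.45
eef_pos: [0.4588, 0.0338, 0.1855]
tool_rot: [0.744, 0.669, 0.0, 0.0]
wrist_force: [0.3, -0.4, -0.0]
grip_width: 0.0474
grip_force: 0.0
```

Run:
```python
from m2 import *
s=grab('scene'); t=locate(); o=r.observe(); print(o['eef_pos'],o['tool_rot'],o['wrist_force'])
a=cv2.resize(s['color'][130:310,200:340],(400,514),interpolation=cv2.INTER_CUBIC);b=cv2.resize(t['color'][160:340,220:360],(400,514),interpolation=cv2.INTER_CUBIC)
cv2.imwrite('pics/g5.png',np.hstack([a,b]))
```

```text
batt [306.7862 223.7931] 145 [ 0.5246 -0.0126] ((0.5299422740936279, -0.011841898784041405), (0.020033355802297592, 0.13383087515830994), 85.10018157958984)
orange/brown [336.1538 291.5385] 13 [ 0.3303 -0.1027] ((0.33047276735305786, -0.10366722196340561), (0.008204665966331959, 0.008378720842301846), 1.6189334392547607)
[0.4568 0.0324 0.1856] [ 0.7448  0.6673 -0.0012 -0.0001] [-0.1867  1.1595  1.0921]
```

View pics/g5.png

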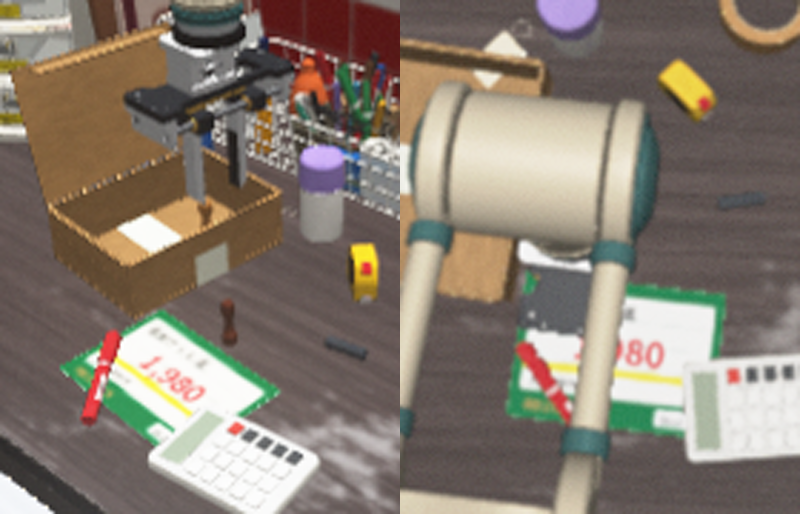

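The left view shows the light stamp standing in the carton at (206,213), and the dark stamp still at (229,322). Next is the dark stamp.

Call:
jog_arm(plan=[0, -0.57, -0.71, 0, 0, 0, 0, 0, 0, 0, -0.8, 0, 0, 0, 0, 0, 0, -0.8, 0, 0, 0, 0, 0, 0, 0, 0, 0, 0, 0, 0, 0, 0, 0, 0, 0])

```text
t: 15.05
eef_pos: [0.4376, 0.0067, 0.1217]
tool_rot: [0.744, 0.669, -0.0, -0.0]
wrist_force: [0.2, -0.4, 0.3]
grip_width: 0.0469
grip_force: 0.0
```

Call:
jog_arm(plan=[0, 0, 0, -0.9, 0, 0, 0, 0, 0, 0, -0.9, 0, 0, 0, 0, 0, 0, -0.6, 0, 0, 0, 0, 0, 0, 0, 0, 0, 0, 1, 0, 0, 0, 0, 0, 0])

```text
t: 15.55
eef_pos: [0.4389, 0.0064, 0.0267]
tool_rot: [0.744, 0.669, 0.001, 0.001]
wrist_force: [-1.0, -0.3, -0.1]
grip_width: 0.042
grip_force: 0.0
```

Call:
jog_arm(plan=[1, 0, 0, 0, 0, 0, 0, 1, 0, 0, 0, 0, 0, 0, 1, 0, 0, 0, 0, 0, 0, 1, 0, 0, 0, 0, 0, 0, 1, 0, 0, 0, 0, 0, 0])

```text
t: 16.05
eef_pos: [0.4381, 0.0062, 0.0263]
tool_rot: [0.744, 0.668, 0.001, 0.001]
wrist_force: [0.2, -1.1, 4.7]
grip_width: 0.0144
grip_force: 20.0
```

Call:
jog_arm(plan=[1, 0, 0, 0.5, 0, 0, 0, 1, 0, 0, 0.8, 0, 0, 0, 1, 0, 0, 0.85, 0, 0, 0, 1, 0, 0, 0.85, 0, 0, 0, 1, 0, 0, 0.85, 0, 0, 0])

```text
t: 16.55
eef_pos: [0.4365, 0.0064, 0.1807]
tool_rot: [0.744, 0.668, -0.0, -0.0]
wrist_force: [0.6, -0.5, -0.2]
grip_width: 0.0144
grip_force: 20.0
```

Call:
jog_arm(plan=[1, 0.2, 0.98, 0, 0, 0, 0, 1, 0.2, 0.98, 0, 0, 0, 0, 1, 0.2, 0.98, 0, 0, 0, 0, 1, 0.2, 0.98, 0, 0, 0, 0, 1, 0.2, 0.98, 0, 0, 0, 0])

```text
t: 17.05
eef_pos: [0.4769, 0.2037, 0.1793]
tool_rot: [0.744, 0.668, -0.0, -0.0]
wrist_force: [0.6, -0.2, -0.1]
grip_width: 0.0145
grip_force: 20.0
```

Call:
jog_arm(plan=[1, 0, 0, -0.9, 0, 0, 0, 1, 0, 0, -0.9, 0, 0, 0, 1, 0, 0, -0.9, 0, 0, 0, 1, 0, 0, -0.8, 0, 0, 0, 1, 0, 0, 0, 0, 0, 0])

```text
t: 17.55
eef_pos: [0.473, 0.2012, 0.0356]
tool_rot: [0.744, 0.668, -0.005, -0.002]
wrist_force: [-0.9, -0.1, -0.1]
grip_width: 0.0141
grip_force: 20.0
```

Call:
jog_arm(plan=[1, 0, 0, 0, 0, 0, 0, 1, 0, 0, 0, 0, 0, 0])

```text
t: 17.75
eef_pos: [0.4786, 0.2027, 0.0411]
tool_rot: [0.744, 0.668, 0.001, 0.001]
wrist_force: [0.3, -0.0, 0.0]
grip_width: 0.0145
grip_force: 20.0
```

Call:
jog_arm(plan=[1, 0, 0, -0.2, 0, 0, 0, 1, 0, 0, -0.06, 0, 0, 0, 0, 0, 0, 0, 0, 0, 0, 0, 0, 0, 0, 0, 0, 0, 0, 0, 0, 0, 0, 0, 0])

```text
t: 18.25
eef_pos: [0.477, 0.2023, 0.0292]
tool_rot: [0.744, 0.668, 0.0, 0.0]
wrist_force: [0.3, 0.2, -0.0]
grip_width: 0.0349
grip_force: 0.0
```

Call:
jog_arm(plan=[0, 0, 0, 0, 0, 0, 0, 0, 0, 0, 0.4, 0, 0, 0, 0, 0, 0, 0.9, 0, 0, 0, 0, 0, 0, 1, 0, 0, 0, 0, 0, 0, 1, 0, 0, 0])

```text
t: 18.75
eef_pos: [0.4766, 0.2022, 0.1622]
tool_rot: [0.744, 0.668, -0.0, -0.0]
wrist_force: [0.3, 0.2, -0.3]
grip_width: 0.0468
grip_force: 0.0
```

```bash
cat > m3.py <<'E'
from h import *
np.set_printoptions(precision=4,suppress=True)
def batt(ref=(.51,-.11),rad=.12):
    t=grab('top'); c=cv2.resize(t['color'],None,fx=4,fy=4,interpolation=cv2.INTER_CUBIC).astype(int)
    dmask=((c[:,:,0]-c[:,:,2])>0)&(c.sum(2)<270)
    n,lab,st,cen=cv2.connectedComponentsWithStats(dmask.astype(np.uint8))
    for i in range(1,n):
        if st[i,4]<300: continue
        q=np.argwhere(lab==i)[:,::-1]; Q=plane(t,(q+.5)/4-.5,.011)[:,:2]
        m=Q.mean(0)
        if np.hypot(*(m-ref))>rad: continue
        w,v=np.linalg.eigh(np.cov(Q.T)); 
        print('batt',cen[i]/4,st[i,4],m,'axis deg',np.degrees(np.arctan2(v[1,1],v[0,1])),'len,wid',np.sqrt(12*w[::-1]))
    return t
E
python3 - <<'E'
from m3 import *
t=batt(); o=r.observe(); print(o['eef_pos'])
p=proj(t,[[.5104,-.1106,.012]])[0].round().astype(int); print(p, t['color'][p[1]-4:p[1]+5,p[0]].tolist())
E
```

```text
batt [339.6275 229.9549] 937 [ 0.5103 -0.1103] axis deg 98.65351395652117 len,wid [0.0477 0.011 ]
[0.481  0.2035 0.1691]
[339 230] [[89, 90, 103], [85, 85, 94], [79, 80, 79], [94, 89, 86], [85, 80, 77], [79, 79, 75], [71, 71, 76], [77, 81, 90], [88, 91, 101]]
```

The battery hasn't moved. Next I'll pick it.

Call:
jog_arm(plan=[0, 0.1, -0.975, 0, 0, 0, 0.23, 0, 0.1, -0.975, 0, 0, 0, 0.23, 0, 0.1, -0.975, 0, 0, 0, 0.23, 0, 0.1, -0.975, 0, 0, 0, 0.23, 0, 0.1, -0.975, 0, 0, 0, 0.23])

```text
t: 19.3
eef_pos: [0.497, 0.0059, 0.161]
tool_rot: [0.687, 0.726, 0.0, 0.0]
wrist_force: [0.8, 0.3, -0.1]
grip_width: 0.0473
grip_force: 0.0
```

Call:
jog_arm(plan=[0, 0.1, -0.975, 0, 0, 0, 0.23, 0, 0.1, -0.975, 0, 0, 0, 0.23, 0, 0.1, -0.975, 0, 0, 0, 0.23, 0, 0, 0, -0.9, 0, 0, 0, 0, 0, 0, -0.9, 0, 0, 0])

```text
t: 19.8
eef_pos: [0.5102, -0.1116, 0.0889]
tool_rot: [0.653, 0.757, 0.001, 0.002]
wrist_force: [-0.3, 0.2, 0.3]
grip_width: 0.0469
grip_force: 0.0
```

Call:
jog_arm(plan=[0, 0, 0, -0.5, 0, 0, 0, 0, 0, 0, 0, 0, 0, 0, 0, 0, 0, 0, 0, 0, 0])

```text
t: 20.1
eef_pos: [0.5093, -0.1097, 0.0692]
tool_rot: [0.652, 0.758, -0.0, -0.0]
wrist_force: [0.6, -0.3, -0.6]
grip_width: 0.047
grip_force: 0.0
```

Run:
```python
from m3 import *
o=r.observe(); print(o['eef_pos'],o['tool_rot'],o['wrist_force'])
s=grab('scene'); t=grab('top')
a=cv2.resize(s['color'][190:290,270:370],(400,400),interpolation=cv2.INTER_CUBIC);b=cv2.resize(t['color'][160:290,220:350],(400,400),interpolation=cv2.INTER_CUBIC)
cv2.imwrite('pics/g6.png',np.hstack([a,b]))
```

```text
[ 0.5093 -0.1097  0.0692] [ 0.652   0.7582 -0.     -0.0001] [ 0.608  -0.3421 -0.556 ]
```

View pics/g6.png

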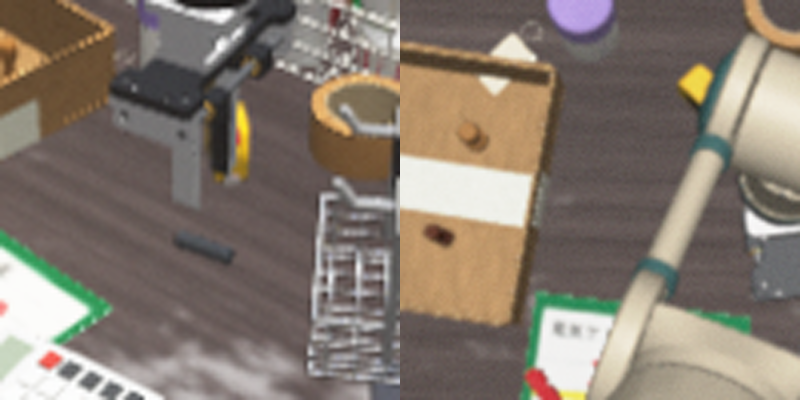

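The left view shows the battery at (205,248) below the fingers. The right view shows both stamps standing in the carton at (470,135) and (438,235). Picking the battery.

Call:
jog_arm(plan=[0, 0, 0, -0.8, 0, 0, 0, 0, 0, 0, -0.6, 0, 0, 0, 0, 0, 0, -0.18, 0, 0, 0, 0, 0, 0, 0, 0, 0, 0, 1, 0, 0, 0, 0, 0, 0], newtons=30)

```text
t: 20.7
eef_pos: [0.5104, -0.1101, 0.0072]
tool_rot: [0.652, 0.758, 0.0, 0.001]
wrist_force: [0.3, 0.6, 0.1]
grip_width: 0.042
grip_force: 0.0
```

Call:
jog_arm(plan=[1, 0, 0, 0, 0, 0, 0, 1, 0, 0, 0, 0, 0, 0, 1, 0, 0, 0, 0, 0, 0, 1, 0, 0, 0, 0, 0, 0, 1, 0, 0, 0, 0, 0, 0])

```text
t: 21.2
eef_pos: [0.5095, -0.1098, 0.0064]
tool_rot: [0.652, 0.758, 0.0, 0.0]
wrist_force: [-1.2, 0.3, 4.3]
grip_width: 0.0138
grip_force: 30.0
```

Call:
jog_arm(plan=[1, 0, 0, 0.5, 0, 0, 0, 1, 0, 0, 0.9, 0, 0, 0, 1, 0, 0, 0.9, 0, 0, 0, 1, 0, 0, 0.9, 0, 0, 0, 1, 0, 0, 0.8, 0, 0, 0])

```text
t: 21.7
eef_pos: [0.509, -0.1097, 0.1675]
tool_rot: [0.652, 0.758, 0.0, 0.0]
wrist_force: [0.9, -0.7, 0.2]
grip_width: 0.0136
grip_force: 30.0
```

Call:
jog_arm(plan=[1, 0.05, 0.94, 0, 0, 0, -0.24, 1, 0.05, 0.94, 0, 0, 0, -0.24, 1, 0.05, 0.94, 0, 0, 0, -0.24, 1, 0.05, 0.94, 0, 0, 0, -0.24, 1, 0.05, 0.94, 0, 0, 0, -0.24])

```text
t: 22.2
eef_pos: [0.5188, 0.0797, 0.1657]
tool_rot: [0.714, 0.7, -0.0, -0.0]
wrist_force: [0.0, -0.4, -0.5]
grip_width: 0.0134
grip_force: 30.0
```

Call:
jog_arm(plan=[1, 0.05, 0.94, 0, 0, 0, -0.24, 1, 0.05, 0.94, 0, 0, 0, -0.24, 1, 0.05, 0.94, 0, 0, 0, -0.24, 1, 0, 0, 0, 0, 0, 0, 1, 0, 0, 0, 0, 0, 0])

```text
t: 22.7
eef_pos: [0.5247, 0.1915, 0.1654]
tool_rot: [0.747, 0.665, -0.001, 0.0]
wrist_force: [0.5, -0.4, -0.5]
grip_width: 0.014
grip_force: 30.0
```

Call:
jog_arm(plan=[1, 0, 0, -0.9, 0, 0, 0, 1, 0, 0, -0.9, 0, 0, 0, 1, 0, 0, -0.9, 0, 0, 0, 1, 0, 0, -0.7, 0, 0, 0, 1, 0, 0, -0.35, 0, 0, 0])

```text
t: 23.2
eef_pos: [0.523, 0.1888, 0.0132]
tool_rot: [0.748, 0.664, -0.002, -0.001]
wrist_force: [0.4, -0.0, -0.1]
grip_width: 0.0136
grip_force: 30.0
```

Call:
jog_arm(plan=[1, 0, 0, 0, 0, 0, 0, 1, 0, 0, 0, 0, 0, 0])

```text
t: 23.4
eef_pos: [0.5254, 0.19, 0.0161]
tool_rot: [0.748, 0.664, -0.0, 0.0]
wrist_force: [-0.1, 1.2, 0.4]
grip_width: 0.0134
grip_force: 30.0
```

Call:
jog_arm(plan=[1, 0, 0, -0.1, 0, 0, 0, 0.36, 0, 0, 0, 0, 0, 0, 0.36, 0, 0, 0, 0, 0, 0, 0.36, 0, 0, 0, 0, 0, 0, 0.36, 0, 0, 0, 0, 0, 0])

```text
t: 23.9
eef_pos: [0.5253, 0.1912, 0.0123]
tool_rot: [0.747, 0.664, 0.0, 0.0]
wrist_force: [-1.2, 0.1, 1.2]
grip_width: 0.0299
grip_force: 0.0
```

Call:
jog_arm(plan=[0.36, 0, 0, 0.4, 0, 0, 0, 0.36, 0, 0, 0.9, 0, 0, 0, 0.36, 0, 0, 1, 0, 0, 0, 0.36, 0, 0, 1, 0, 0, 0, 0.36, 0, 0, 1, 0, 0, 0])

```text
t: 24.4
eef_pos: [0.5248, 0.1911, 0.1856]
tool_rot: [0.747, 0.664, 0.0, 0.0]
wrist_force: [0.6, -0.4, -0.5]
grip_width: 0.0304
grip_force: 0.0
```

Run:
```python
from h import *
t=grab('top'); s=grab('scene')
c=np.array([.527,.196,0]);a=np.radians(-6.6);ex=np.array([np.cos(a),np.sin(a),0]);ey=np.array([-np.sin(a),np.cos(a),0])
for th in (1.7,1.8,1.9,2.0,2.1):
    e=c+ey*(.09-.178*np.cos(th))+np.array([0,0,.08+.178*np.sin(th)])
    print(th,e,'top -x corner',proj(t,e-ex*.119)[0],'scene',proj(s,e-ex*.119)[0],proj(s,e+ex*.119)[0])
print('seen top', 145+38.5/5-.5,160+435.5/5-.5)
A=cv2.resize(t['color'][120:300,60:280],(440,360),interpolation=cv2.INTER_CUBIC);B=cv2.resize(s['color'][110:290,140:320],(360,360),interpolation=cv2.INTER_CUBIC)
cv2.imwrite('pics/g7.png',np.hstack([A,B]))
```

```text
1.7 [0.53998035 0.30818588 0.25651634] top -x corner [160.98021371 248.68680958] scene [205.55960586 155.573703  ] [261.59518743 137.32940609]
1.8 [0.54199263 0.3255775  0.25334488] top -x corner [154.4081535  247.65820053] scene [203.01938916 154.84045955] [258.83875669 136.83251326]
1.9 [0.54395846 0.34256772 0.24844142] top -x corner [148.3701279  246.71875036] scene [200.66512361 154.61372613] [256.22667489 136.79416911]
2.0 [0.54585821 0.35898678 0.24185494] top -x corner [142.94581914 245.8813981 ] scene [198.51782796 154.88099288] [253.78414773 137.20250949]
2.1 [0.5476729  0.37467061 0.23365127] top -x corner [138.19928523 245.15652937] scene [196.59466126 155.62417528] [251.53296135 138.04073986]
seen top 152.2 246.6
```

View pics/g7.png

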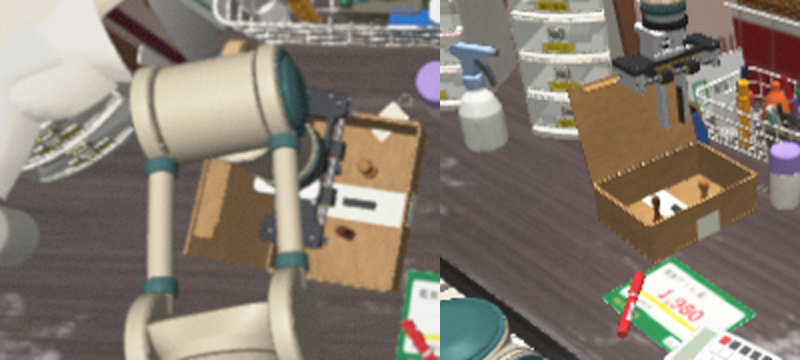

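The right view shows the flap leaning out at about 1.8 rad and all three goods inside the carton. The desk behind the flap is free. I'm shutting the fingers and going over behind the flap.

Call:
jog_arm(plan=[1, 0, 0, 1, 0, 0, 0, 1, 0, 0, 1, 0, 0, 0, 1, 0, 0, 1, 0, 0, 0, 1, 0, 0, 1, 0, 0, 0, 1, 0, 0, 1, 0, 0, 0])

```text
t: 25.0
eef_pos: [0.5246, 0.1911, 0.3845]
tool_rot: [0.747, 0.664, -0.001, -0.0]
wrist_force: [0.2, 0.9, -0.4]
grip_width: 0.0005
grip_force: 0.0
```

Call:
jog_arm(plan=[1, -0.23, 0.9, 0, 0, 0, 0, 1, -0.23, 0.9, 0, 0, 0, 0, 1, -0.23, 0.9, 0, 0, 0, 0, 1, -0.23, 0.9, 0, 0, 0, 0, 1, -0.22, 0.9, 0, 0, 0, 0])

```text
t: 25.5
eef_pos: [0.4788, 0.3724, 0.3827]
tool_rot: [0.747, 0.664, -0.001, -0.0]
wrist_force: [0.2, -0.9, -0.3]
grip_width: 0.0004
grip_force: 0.0
```

Call:
jog_arm(plan=[1, 0, 0.54, 0, 0, 0, 0, 1, 0, 0, 0, 0, 0, 0, 1, 0, 0, -1, 0, 0, 0, 1, 0, 0, -1, 0, 0, 0, 1, 0, 0, 0, 0, 0, 0])

```text
t: 26.0
eef_pos: [0.476, 0.3892, 0.2967]
tool_rot: [0.748, 0.664, -0.008, -0.001]
wrist_force: [-0.4, 0.2, -0.1]
grip_width: 0.0005
grip_force: 0.0
```

Call:
jog_arm(plan=[1, 0, 0, -0.9, 0, 0, 0, 1, 0, 0, -0.9, 0, 0, 0, 1, 0, 0, -0.8, 0, 0, 0, 1, 0, 0, 0, 0, 0, 0, 1, 0, 0, 0, 0, 0, 0])

```text
t: 26.5
eef_pos: [0.4808, 0.3928, 0.2017]
tool_rot: [0.748, 0.664, 0.001, 0.0]
wrist_force: [0.5, 0.8, 0.6]
grip_width: 0.0006
grip_force: 0.0
```

Call:
jog_arm(plan=[1, -0.05, -0.45, 0, 0, 0, 0, 1, -0.05, -0.45, 0, 0, 0, 0, 1, -0.05, -0.45, 0, 0, 0, 0, 1, -0.05, -0.45, 0, 0, 0, 0, 1, -0.05, -0.45, 0, 0, 0, 0])

```text
t: 27.0
eef_pos: [0.4694, 0.301, 0.2006]
tool_rot: [0.748, 0.664, 0.001, 0.0]
wrist_force: [0.6, 0.5, -0.6]
grip_width: 0.0008
grip_force: 0.4
```

Call:
jog_arm(plan=[1, -0.065, -0.56, 0, 0, 0, 0, 1, -0.065, -0.56, 0, 0, 0, 0, 1, -0.06, -0.51, -0.22, 0, 0, 0, 1, -0.06, -0.51, -0.22, 0, 0, 0, 1, 0, 0, 0, 0, 0, 0])

```text
t: 27.5
eef_pos: [0.4578, 0.214, 0.1815]
tool_rot: [0.748, 0.663, -0.002, -0.0]
wrist_force: [0.2, 0.6, -0.4]
grip_width: 0.0007
grip_force: 0.0
```

Call:
jog_arm(plan=[1, -0.05, -0.42, -0.42, 0, 0, 0, 1, -0.05, -0.42, -0.42, 0, 0, 0, 1, -0.03, -0.25, -0.38, 0, 0, 0, 1, -0.03, -0.25, -0.38, 0, 0, 0, 1, 0, 0, 0, 0, 0, 0])

```text
t: 28.0
eef_pos: [0.4516, 0.1626, 0.117]
tool_rot: [0.748, 0.664, -0.002, -0.001]
wrist_force: [-0.5, -0.3, 0.8]
grip_width: 0.0005
grip_force: 0.0
```

Run:
```python
from h import *
t=grab('top'); s=grab('scene'); o=r.observe(); print(o['eef_pos'],o['wrist_force'])
A=cv2.resize(t['color'][120:300,100:320],(440,360),interpolation=cv2.INTER_CUBIC);B=cv2.resize(s['color'][130:270,190:330],(360,360),interpolation=cv2.INTER_CUBIC)
cv2.imwrite('pics/g8.png',np.hstack([A,B]))
```

```text
[0.45355239 0.16384196 0.11877814] [-0.15786918 -0.8057418   0.85399232]
```

View pics/g8.png

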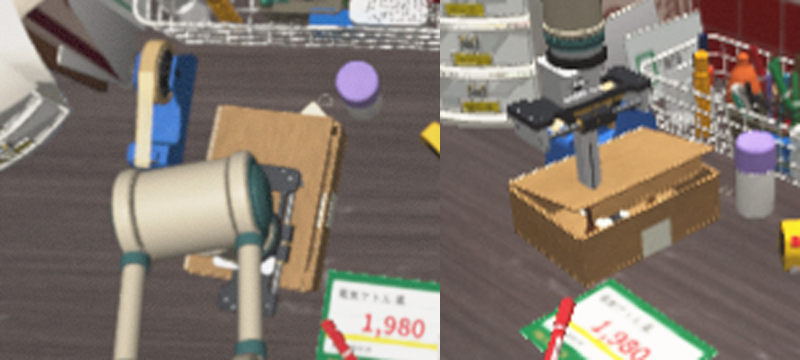

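The flap is down to about 15° and the goods are visible underneath, with the tip on top at (590,185). Pressing on.

Call:
jog_arm(plan=[1, -0.03, -0.25, -0.3, 0, 0, 0, 1, -0.03, -0.25, -0.25, 0, 0, 0, 1, 0, 0, -0.15, 0, 0, 0, 1, 0, 0, -0.1, 0, 0, 0, 1, 0, 0, 0, 0, 0, 0])

```text
t: 28.6
eef_pos: [0.4506, 0.1438, 0.086]
tool_rot: [0.748, 0.664, -0.0, -0.0]
wrist_force: [-0.1, -0.1, -0.5]
grip_width: 0.0007
grip_force: 0.0
```

Call:
jog_arm(plan=[1, 0, 0, -0.08, 0, 0, 0, 1, 0, 0, 0, 0, 0, 0, 1, 0, 0, 0, 0, 0, 0])

```text
t: 28.9
eef_pos: [0.4512, 0.1439, 0.0849]
tool_rot: [0.747, 0.664, 0.001, 0.0]
wrist_force: [-2.8, -1.0, 11.5]
grip_width: 0.0007
grip_force: 5.8
```

Flap face reached at z = 0.085 m with 11.5 N. Retreating and checking.

Call:
jog_arm(plan=[1, 0, 0, 0.3, 0, 0, 0, 1, 0, 0, 0.9, 0, 0, 0, 1, 0, 0, 1, 0, 0, 0, 1, 0, 0, 1, 0, 0, 0, 1, 0, 0, 1, 0, 0, 0])

```text
t: 29.4
eef_pos: [0.4506, 0.1438, 0.253]
tool_rot: [0.747, 0.664, 0.0, 0.0]
wrist_force: [0.8, 0.1, -0.1]
grip_width: 0.0005
grip_force: 0.0
```

Call:
jog_arm(plan=[1, -0.8, 0, 0.4, 0, 0, 0, 1, -0.8, 0, 0.4, 0, 0, 0, 1, -0.8, 0, 0, 0, 0, 0, 1, -0.5, 0, 0, 0, 0, 0, 1, 0, 0, 0, 0, 0, 0])

```text
t: 29.9
eef_pos: [0.3325, 0.1437, 0.2838]
tool_rot: [0.747, 0.665, 0.001, 0.0]
wrist_force: [1.1, 0.6, 0.2]
grip_width: 0.0008
grip_force: 0.0
```

Run:
```python
from h import *
t=grab('top'); s=grab('scene'); o=r.observe(); print(o['t'],o['eef_pos'],o['wrist_force'])
A=cv2.resize(t['color'][150:290,180:480],(400,187),interpolation=cv2.INTER_CUBIC)
B=cv2.resize(s['color'][150:320,200:430],(784,580),interpolation=cv2.INTER_CUBIC); B[:187*580//580,384:]=A
cv2.imwrite('pics/g9.png',B)
```

```text
30.0 [0.33534999 0.14377934 0.28353992] [-0.49328394 -0.38772393 -0.00243531]
```

View pics/g9.png

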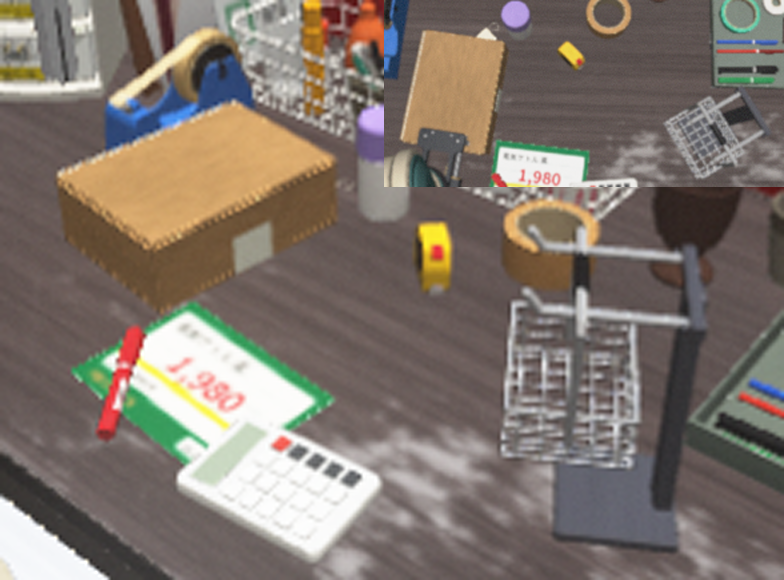

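The carton is shut flush with its lid at (195,175), the basket hangs on both prongs at (575,380), and the desk is clear. Handing in.

```bash
python3 -c "
from cell import r
print(r.close_job())"
```

```text
the job is handed in; nothing more can be done
None
```

The job is handed in: the basket hangs over both prongs, the three loose goods present (both stamps and the dark battery) are in the carton, and the flap is pushed fully shut; no verdict came back.

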